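# Clear the marking plate and set the crank cradle to the line

## Task

Get the plate ready for the next crankshaft: first clear it by sorting everything lying loose about it into the trays, screwdrivers in the red one, spanners in the blue one and connecting rods in the yellow one, each lying down inside its tray and not propped on the rim. Then slide the crank cradle along the plate, without lifting or tipping it, away from you until its whole far edge meets the scribed line, and leave it there. Do not disturb the dial gauge, the tape roll or the jar.

Things in the scene. Friction and masses are not known exactly. Their poses are not given: they have to be found in the camera images.
- scribed_line (a point): the white scribed line, 2.5 wide, in the middle of a 50 wide band of blue layout dye, straight across a fixed grey steel plate 340 (x) by 420 (y) by 10 thick that lies on the bench, placed and turned a little differently each time. The point is the middle of the line, on the plate's top (10 mm above the bench) and 30 mm beyond the plate's centre; its x axis is square to the line and points away from the robot, its y runs along the line to the left
- cradle_center (a point): crank cradle standing loose on the plate: dark steel base bar 60 (x) by 150 (y) by 35 high, with two black V uprights (24 thick, at y = -50 and +50) up to 65 high. 0.6 to 1.1 kg, slides with ordinary friction. The point is the centre of the base bar, 17.5 mm above its underside; x is across the bar, away from the robot, y along it. Starts 60 to 90 mm short of the line, turned up to 0.15 rad to it
- cradle_edge_left (a point): left end of the cradle's far lower edge (30 ahead of and 75 to the left of the cradle's centre, on its underside)
- cradle_edge_right (a point): right end of the cradle's far lower edge (30 ahead, 75 to the right, on its underside)
- rod_1_center (a point): connecting rod of bright steel, 150 long, 22 thick, lying flat: a bar 18 wide and 16 thick (x from -43 to 27 mm, centred in the thickness, so 3 mm clear of the surface) joins a big eye (58 wide with its bolt lugs, centre at x = +48) to a small eye (34 across, at x = -58). 0.35 kg. The point is the middle of the bar, half-way up (11 mm above its underside); x along the rod to the big eye, z up. Goes in the yellow tray. May be absent
- rod_2_center (a point): connecting rod of bright steel, 150 long, 22 thick, lying flat: a bar 18 wide and 16 thick (x from -43 to 27 mm, centred in the thickness, so 3 mm clear of the surface) joins a big eye (58 wide with its bolt lugs, centre at x = +48) to a small eye (34 across, at x = -58). 0.35 kg. The point is the middle of the bar, half-way up (11 mm above its underside); x along the rod to the big eye, z up. Goes in the yellow tray. May be absent
- spanner_1_center (a point): steel combination spanner, 157 long, lying flat: shank 14 wide, 10 thick (1 mm clear of the surface), ring end 28 across at x = -64, open jaw 30 wide at x = +49 to +80; ends 12 thick. 0.15 kg. The point is the middle of the shank, half-way up (6 mm above its underside); x along it to the jaw, z up. Goes in the blue tray. May be absent
- spanner_2_center (a point): steel combination spanner, 157 long, lying flat: shank 14 wide, 10 thick (1 mm clear of the surface), ring end 28 across at x = -64, open jaw 30 wide at x = +49 to +80; ends 12 thick. 0.15 kg. The point is the middle of the shank, half-way up (6 mm above its underside); x along it to the jaw, z up. Goes in the blue tray. May be absent
- spanner_3_center (a point): steel combination spanner, 157 long, lying flat: shank 14 wide, 10 thick (1 mm clear of the surface), ring end 28 across at x = -64, open jaw 30 wide at x = +49 to +80; ends 12 thick. 0.15 kg. The point is the middle of the shank, half-way up (6 mm above its underside); x along it to the jaw, z up. Goes in the blue tray. May be absent
- driver_1_center (a point): screwdriver, 130 long: red handle 80 long, of square section 26 x 26 with rounded edges (so it does not roll), and a thin steel blade of 8 diameter to x = +90. 0.1 kg, balanced near the handle's middle. The point is the middle of the handle, half-way up (13 mm above its underside); x along it to the blade tip. Goes in the red tray. May be absent
- driver_2_center (a point): screwdriver, 130 long: red handle 80 long, of square section 26 x 26 with rounded edges (so it does not roll), and a thin steel blade of 8 diameter to x = +90. 0.1 kg, balanced near the handle's middle. The point is the middle of the handle, half-way up (13 mm above its underside); x along it to the blade tip. Goes in the red tray. May be absent
- red_tray: red open tray, 190 (x) by 140 (y) by 45 high outside, walls and floor 4 thick, fixed to the bench. Origin: centre of its underside; z up. The trays change places from start to start. It takes the screwdrivers
- blue_tray: blue open tray, 190 (x) by 140 (y) by 45 high outside, walls and floor 4 thick, fixed to the bench. Origin: centre of its underside; z up. The trays change places from start to start. It takes the spanners
- yellow_tray: yellow open tray, 190 (x) by 140 (y) by 45 high outside, walls and floor 4 thick, fixed to the bench. Origin: centre of its underside; z up. The trays change places from start to start. It takes the connecting rods
- gauge: bystander: dial gauge on a magnetic stand, base 60 x 50, post and arm to 145 high (the dial reaches 100 mm in +x of its own axes). Origin: centre of the base's underside. It stands in the place among the trays that is left over
- tape: bystander: roll of brown tape lying flat, 100 across, 24 high; origin at the centre of its underside, beyond the plate
- jar: bystander: amber jar, 60 across, 75 high; origin at the centre of its underside, beyond the plate

How it is judged:
By the outcome, as a careful person would: the job done as asked, in the order asked, and still so for the second after the job is handed in, with the robot touching nothing.
Of rod_1, rod_2, spanner_1, spanner_2, spanner_3, driver_1, driver_2 only 5 to 7 are there at a start; the rules pass over those that are not, and their reading is None.
At some moment in a run one of rod_1, rod_2, spanner_1, spanner_2, spanner_3, driver_1, driver_2 may be knocked a few centimetres aside while the robot is not near it.
Once in a run the grip may slacken for a moment while it holds something.
It also fails if it takes over 210 s, if anything falls off the work surface, if the arm or the gripper's body presses on something with over 40 N, if the wrist force passes 120 N, or if a joint passes its speed limit or range.

## Robot

A 6-joint arm with a two-finger parallel gripper is mounted at the origin on the work surface. World frame = base frame: x ahead of the robot, y to its left, z up, the work surface at z = 0. Lengths are in mm, angles in rad, forces in N, time in s.
With the tool pointing down it reaches from about 300 to 775 mm from the base axis. Payload 14.6 kg.
Tool frame: the origin (TCP) lies between the finger pads; the fingertips stand 8 mm ahead of it and the grasp point (between the pads) lies 11 mm behind it; z points along the fingers, y is the direction in which the jaws open and shut (so a half turn about z gives the same grasp; the last joint's range is limited). The gripper opens to 94 mm and grips with 3 to 60 N. Pads are 16 mm wide; open, the fingers measure 119 mm over their backs; the gripper's body (75 mm by 177 mm) begins 78 mm behind the grasp point.
Start: joints at [-1.349, 0.3, 1.521, -0, 1.321, -0.067], TCP at [156.634, -527.214, 213.446] pointing down, gripper open.
Joint ranges: [-3.03, 3.03], [-0.79, 2.21], [0.23, 2.52], [-1.04, 4.18], [0, 3.07], [-2.55, 2.55]. Speed limits (rad/s): [2.22, 2.22, 2.57, 3.14, 3.14, 3.14].

## Interface

Orientations are given as [roll, pitch, yaw] about the fixed x, y, z axes, in that order (R = Rz(yaw) Ry(pitch) Rx(roll)).
In Python, from cell import manip gives the robot as it stands. The module is installed in compiled form; this text tells all that it offers.
- The arm moves only by the tool send_rows, never from a script. Its argument "series" is a list that holds one entry, the list of rows, each a list of 5 numbers: the opening, from 0 (shut) to 1 (fully open), then the shift along the tool's x, y, z in mm, then the turn about the tool's z in degrees. In form: [[[gripper, dx, dy, dz, roll], ...]]. A call has 1 to 10 rows; each row is the pose to reach, as a shift and turn from the pose commanded when the call began, along the tool's axes at that moment; what a row does not reach only later rows make up. A row lasts 1/10 s, in which the tool goes at most 50 mm and 8.59 degrees, less where a joint would pass 70% of its speed; a pose out of reach is approached as far as the arm can. A call with a gripper value outside its range is refused whole. The fingers move at their own pace and stop on an object; "newtons" is the grip in N (left out, the last holds). Time passes only in rows, so rows that repeat a pose let the fingers close. It gives the time, the measured TCP pose, the force and the opening at its end, in the units of the state.
- manip.read_state(): the state, without advancing time (a new reading comes with each control period).
- manip.camera(name): name is "scene" or "top"; returns a dict with "img" (400x640x3 uint8, red, green, blue), "vfov" (degrees; the focal length in pixels is half the picture's height over the tangent of half this angle, whatever the lens; pixels are square), "cx", "cy" (the principal point, pixels), "dist" ([k1, k2, p1, p2, k3] as OpenCV has them; the pictures are not rectified), "pose" (4x4, takes a point from camera to world coordinates). Camera axes: x right, y down, z forward; pixel columns grow to the right and rows downward; lengths in mm; the calibration is good to about 2 mm. A picture is of the moment at which its call begins. There is no depth.
- manip.sign_off(): hands the job in, once; it reports no verdict.
Trained networks look in a picture, given as the dict that the camera call returned (one of the last four; its "shot" number tells which), for a name from the list of things; names that differ only in an ending like _2 or _b are one class to them, and where a whole thing is asked for, a point or a joint stands for the part that bears it (a point fixed in the world has none). Each returns a list of dicts, best first, with "conf" (0 to 1); they miss things now and then, are a little off and sometimes report something else, mostly with a low value. They report only what shows in the picture. A call takes as long as a camera call.
- manip.find_in(target, picture): "rect" ([left, top, width, height] in pixels, round what is visible of it).
- manip.silhouettes(target, picture): "pixels" (400x640 bool, what is visible of it) and "rect" ([left, top, width, height] in pixels, round what is visible of it).
The state is a dict: "clock": time; "joints": joint angles; "qd": joint speeds; "effort": joint torques, N m; "eef_pos": TCP position; "eef_rot": TCP orientation; "wrist_force": force on the tool from outside, world axes, zero at the start; "moment": the same for the moment, N m; "finger_gap": finger opening in mm.
Only numpy, scipy, OpenCV 4.12 (cv2) and the standard library are available. Lean on these libraries where they do the work, as an engineer would, in place of code of your own. Each camera call takes 0.05 s, during which the arm holds its last target. There are 200 camera calls.

## Working session

There is one attempt and no reset: what is moved stays moved. The work goes in short steps, Python scripts to look and compute and a tool call to move; the robot and the scene stay as the last step left them, time stands still between calls to the robot, and variables do not carry over. Pictures are saved under pics/ and viewed, about 12 in all and at most 16, crops included, and the job is handed in when it is done.

Besides the shell and the picture viewer there is one more tool, called as a command line: name --argument value ..., lists and objects as JSON in quotes. send_rows: Moves the arm, as the interface text tells. Its arguments: {"type":"object","properties":{"series":{"type":"array"},"newtons":{"type":"number"}},"required":["series"]}

```bash
mkdir -p pics
cat > h.py <<'E'
import numpy as np, cv2
from cell import manip
def K(c):
    f=200/np.tan(np.radians(c["vfov"])/2)
    return np.array([[f,0,c["cx"]],[0,f,c["cy"]],[0,0,1.]])
def to_world(c,px,z):
    px=np.asarray(px,float).reshape(-1,1,2)
    n=cv2.undistortPoints(px,K(c),np.array(c["dist"],float)).reshape(-1,2)
    P=np.array(c["pose"]); d=np.c_[n,np.ones(len(n))]@P[:3,:3].T
    o=P[:3,3]; s=(z-o[2])/d[:,2]
    return o+d*s[:,None]
def to_px(c,pts):
    P=np.linalg.inv(np.array(c["pose"])); r,_=cv2.Rodrigues(P[:3,:3])
    return cv2.projectPoints(np.asarray(pts,float).reshape(-1,1,3),r,P[:3,3],K(c),np.array(c["dist"],float))[0].reshape(-1,2)
def save(c,n,crop=None,s=1):
    im=c["img"][:,:,::-1]
    if crop: x,y,w,h=crop; im=im[y:y+h,x:x+w]
    cv2.imwrite("pics/"+n+".png",cv2.resize(im,None,fx=s,fy=s,interpolation=cv2.INTER_CUBIC))
E
python3 - <<'E'
from h import *
for n in("top","scene"):
    c=manip.camera(n); save(c,n+"0",s=1.25); print(n,np.round(c["pose"],2).tolist(),c["vfov"],c["dist"])
    if n=="top":
        for t in["rod_1_center","spanner_1_center","driver_1_center","red_tray","blue_tray","yellow_tray","gauge","tape","jar","cradle_center"]:
            for d in manip.silhouettes(t,c):
                m=d["pixels"]; ys,xs=np.nonzero(m)
                w=to_world(c,np.c_[xs,ys],15)[:,:2]; ce=w.mean(0); u,s,v=np.linalg.svd(w-ce,full_matrices=False)
                print(t,round(d["conf"],2),d["rect"],len(xs),ce.round(),"ang",round(float(np.arctan2(v[0,1],v[0,0])),2))
print(manip.read_state())
E
```

```text
top [[-0.01, -0.99, 0.11, 449.11], [-1.0, 0.01, 0.01, -14.18], [-0.01, -0.11, -0.99, 1265.38], [0.0, 0.0, 0.0, 1.0]] 48.774126392705774 [0.01472622 0.         0.         0.         0.        ]
rod_1_center 0.57 [365.9, 222.2, 24.2, 53.0] 519 [ 452. -164.] ang 2.94
spanner_1_center 0.52 [253.8, 164.4, 22.0, 53.5] 335 [620. 161.] ang 2.91
spanner_1_center 0.19 [374.6, 158.6, 8.6, 48.8] 321 [ 624. -169.] ang -2.98
driver_1_center 0.67 [373.9, 158.6, 12.0, 47.5] 354 [ 624. -169.] ang -2.98
red_tray 0.81 [176.7, 236.3, 55.8, 73.0] 3786 [386. 329.] ang 3.09
blue_tray 0.58 [413.6, 234.8, 56.0, 68.9] 3872 [ 389. -339.] ang 3.1
blue_tray 0.41 [311.8, 170.8, 18.8, 40.6] 198 [608.  -5.] ang -2.94
yellow_tray 0.66 [174.9, 163.6, 53.7, 68.9] 3652 [601. 342.] ang -3.13
gauge 0.49 [294.8, 231.5, 57.7, 31.5] 1280 [459. -13.] ang -1.74
tape 0.98 [263.0, 113.5, 38.0, 32.8] 501 [802. 109.] ang -2.86
jar 0.64 [337.2, 116.3, 21.5, 22.6] 436 [795. -88.] ang 2.91
jar 0.61 [253.8, 164.9, 22.6, 53.5] 325 [625. 160.] ang 2.91
jar 0.45 [429.2, 154.0, 26.7, 49.3] 641 [ 626. -355.] ang 2.83
jar 0.32 [298.1, 230.
[... 346 characters left out ...]
    0.          0.          0.        ]
{'clock': 0.6, 'joints': array([-1.34857845e+00,  2.99843292e-01,  1.52101262e+00,  1.50483332e-05,
        1.32069772e+00, -6.66229208e-02]), 'qd': array([ 0.00016005,  0.00084383, -0.00048722, -0.00194162,  0.0008404 ,
       -0.00095797]), 'effort': array([-1.09593908e-03, -5.31484544e+01, -3.52830791e+01,  7.08024879e-02,
        2.12600181e-02,  8.43924909e-06]), 'eef_pos': array([ 156.64844898, -527.20608619,  213.47135633]), 'eef_rot': array([ 3.14155275e+00, -1.19503192e-05,  2.88837075e-01]), 'wrist_force': array([ 0.02306051, -0.39567332,  0.85685716]), 'moment': array([ 0.02494164,  0.01248677, -0.05819791]), 'finger_gap': 94.05994388281027}
```

Run:
```python
import cv2
im=cv2.imread("pics/top0.png"); x0,y0,x1,y1=[int(v*1.25) for v in(160,90,490,330)]
cv2.imwrite("pics/top0c.png",cv2.resize(im[y0:y1,x0:x1],(792,576),interpolation=cv2.INTER_CUBIC))
```

```text
(no output)
```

View pics/top0c.png

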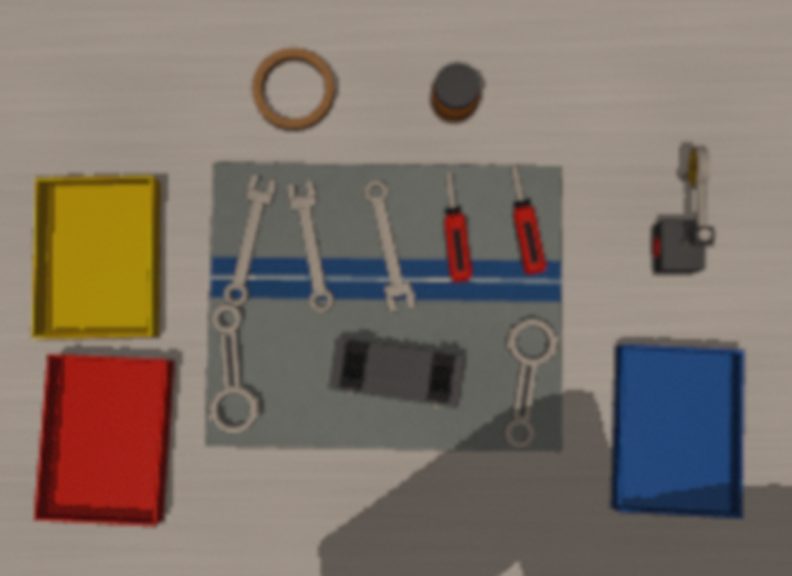

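View pics/scene0.png

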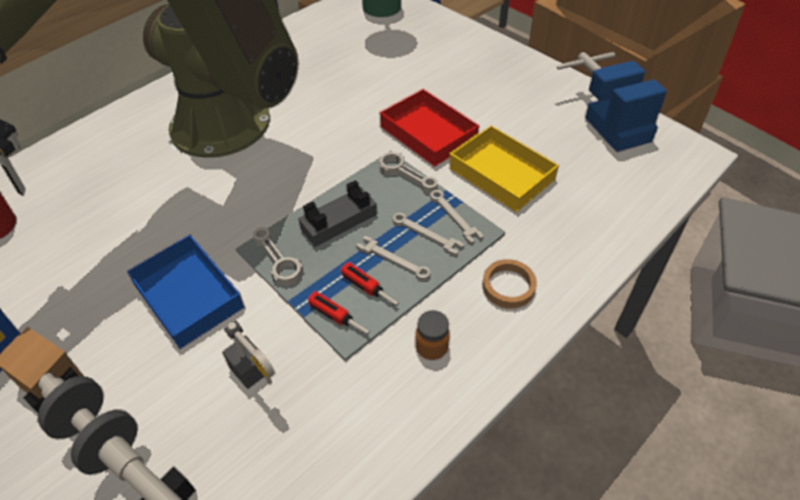

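All seven pieces are there: spanners at crop px (247,242), (312,248) and (388,243), drivers at (457,245) and (529,238), rods at (230,363) and (525,387). The red and yellow trays are on the left. The blue tray is on the right, with the gauge beyond it. Next I'll measure them by colour.

```bash
cat >> h.py <<'E'
def crop2px(p): return np.asarray(p,float)/2.4+[160,90]
def comps(c,zt=18):
    """loose pieces: long axis centre/angle from colour components, per kind"""
    im=c["img"].astype(int); r,g,b=im[...,0],im[...,1],im[...,2]
    out=[]
    pl=np.zeros(r.shape,np.uint8); cv2.fillPoly(pl,[crop2px([(200,152),(572,155),(572,455),(198,455)]).astype(np.int32)],1)
    red=((r>110)&(g<70)&(b<70))
    out_m={"driver":red&(pl>0),"steel":(np.minimum(np.minimum(r,g),b)>118)&(pl>0)}
    for k,m in out_m.items():
        n,l,st,ce=cv2.connectedComponentsWithStats(m.astype(np.uint8),connectivity=8)
        for i in range(1,n):
            if st[i,4]<40: continue
            ys,xs=np.nonzero(l==i)
            w=to_world(c,np.c_[xs,ys],30 if k=="driver" else zt)[:,:2].astype(np.float32)
            (cx,cy),(a,bb),an=cv2.minAreaRect(w); box=cv2.boxPoints(((cx,cy),(a,bb),an))
            e=box[1]-box[0]; e2=box[2]-box[1]; e=e if np.hypot(*e)>np.hypot(*e2) else e2
            ang=np.arctan2(e[1],e[0]); ang=(ang+np.pi/2)%np.pi-np.pi/2
            out.append((k,st[i,4],round(cx,1),round(cy,1),round(max(a,bb)),round(min(a,bb)),round(float(ang),3)))
    return out
def plan(x,y,z,yaw,cur=None):
    s=manip.read_state(); p=s["eef_pos"] if cur is None else np.array(cur[:3]); w=s["eef_rot"][2] if cur is None else cur[3]
    d=np.array([x,y,z])-p; c,sn=np.cos(w),np.sin(w)
    dy=(yaw-w+np.pi/2)%np.pi-np.pi/2
    return [round(float(v),1) for v in(d[0]*c+d[1]*sn, d[0]*sn-d[1]*c, -d[2], -np.degrees(dy))]
E
python3 - <<'E'
from h import *
c=manip.camera("top")
np.save("c0.npy",c,allow_pickle=True)
for o in comps(c): print(o)
cr={"A":[(260,188),(235,295)],"B":[(302,195),(321,300)],"C":[(400,297),(376,190)],"D1":[(457,210),(460,280)],"D2":[(522,203),(536,272)],"R1":[(234,408),(227,318)],"R2":[(531,341),(519,432)]}
for k,v in cr.items():
    w=to_world(c,crop2px(v),20)[:,:2]; d=w[0]-w[1]; print(k,w.round().tolist(),"mid",w.mean(0).round(),round(float(np.arctan2(d[1],d[0])),3))
for k,v in {"plate":[(213,162),(561,165),(561,450),(206,445)]}.items(): print(k,to_world(c,crop2px(v),10)[:,:2].round().tolist())
for k,v in {"yel":[(36,178),(157,177),(158,337),(33,337)],"red":[(50,356),(174,359),(158,525),(36,520)],"blu":[(616,343),(743,348),(742,517),(613,510)]}.items():
    w=to_world(c,crop2px(v),45)[:,:2]; print(k,w.round().tolist(),w.mean(0).round())
w=to_world(c,crop2px([(211,277),(561,283)]),10)[:,:2];print("line",w.round(1).tolist())
E
```

```text
('driver', np.int32(165), 613.3, -171.4, 76, 24, 0.182)
('driver', np.int32(168), 605.3, -86.7, 77, 24, 0.103)
('steel', np.int32(1861), 543.2, -1.6, 446, 358, 1.557)
('steel', np.int32(91), 607.1, -10.7, 105, 20, 0.125)
('steel', np.int32(45), 591.6, 83.1, 62, 6, 0.175)
A [[679.0, 145.0], [551.0, 175.0]] mid [615. 160.] -0.226
B [[670.0, 95.0], [544.0, 73.0]] mid [607.  84.] 0.173
C [[547.0, -20.0], [675.0, 7.0]] mid [611.  -7.] -2.935
D1 [[650.0, -89.0], [566.0, -91.0]] mid [608. -90.] 0.023
D2 [[657.0, -166.0], [574.0, -181.0]] mid [ 616. -174.] 0.172
R1 [[419.0, 175.0], [524.0, 184.0]] mid [472. 180.] -3.059
R2 [[493.0, -173.0], [388.0, -156.0]] mid [ 441. -164.] -0.158
plate [[714.0, 204.0], [704.0, -216.0], [366.0, -205.0], [376.0, 210.0]]
yel [[690.0, 405.0], [689.0, 263.0], [502.0, 260.0], [504.0, 404.0]] [596. 333.]
red [[482.0, 384.0], [476.0, 241.0], [290.0, 257.0], [297.0, 396.0]] [386. 319.]
blu [[489.0, -267.0], [482.0, -411.0], [293.0, -400.0], [301.0, -256.0]] [ 391. -334.]
line [[574.2, 205.1], [561.8, -211.4]]
```

```bash
cat >> h.py <<'E'
def chain(*wps):
    s=manip.read_state(); cur=[*s["eef_pos"],s["eef_rot"][2]]
    print("t",round(s["clock"],1),"at",np.round(cur,2).tolist(),"gap",round(s["finger_gap"],1))
    for w in wps:
        print(w,"->",plan(*w,cur=cur)); cur=list(w)
E
python3 - <<'E'
from h import *
chain((441,-164,110,-.158),(441,-164,20,-.158),(441,-164,120,-.158),(596,305,120,0.0),(596,305,18,0.0),(596,305,120,0))
E
```

```text
t 0.7 at [156.62, -527.21, 213.43, 0.29] gap 94.1
(441, -164, 110, -0.158) -> [376.0, -267.2, 103.4, 25.6]
(441, -164, 20, -0.158) -> [0.0, -0.0, 90.0, -0.0]
(441, -164, 120, -0.158) -> [0.0, -0.0, -100.0, -0.0]
(596, 305, 120, 0.0) -> [79.3, -487.5, 0.0, -9.1]
(596, 305, 18, 0.0) -> [0.0, 0.0, 102.0, -0.0]
(596, 305, 120, 0) -> [0.0, 0.0, -102.0, -0.0]
```

send_rows --series '[[[0.55,376,-267.2,60,25.6],[0.55,376,-267.2,60,25.6],[0.55,376,-267.2,60,25.6],[0.55,376,-267.2,60,25.6],[0.55,376,-267.2,60,25.6],[0.55,376,-267.2,60,25.6],[0.55,376,-267.2,60,25.6],[0.55,376,-267.2,103.4,25.6],[0.55,376,-267.2,103.4,25.6],[0.55,376,-267.2,103.4,25.6]]]' --newtons 40

```text
clock: 1.65
eef_pos: [441.9, -161.6, 109.0]
eef_rot: [-3.141, 0.0, -0.157]
wrist_force: [-0.9, -0.7, 0.8]
finger_gap: 51.8
```

Run:
```python
from h import *
c=manip.camera("scene"); p=to_px(c,[[441,-164,21]])[0]; print(p)
x,y=int(p[0]-100),int(p[1]-80); x=max(x,0);y=max(y,0)
save(c,"s1",(x,y,220,150),3.5); print(x,y)
chain((441,-164,20,-.158))
```

```text
[217.84057243 202.69366946]
117 122
t 1.7 at [442.65, -159.27, 107.03, -0.16] gap 51.6
(441, -164, 20, -0.158) -> [-0.9, 4.9, 87.0, 0.1]
```

View pics/s1.png

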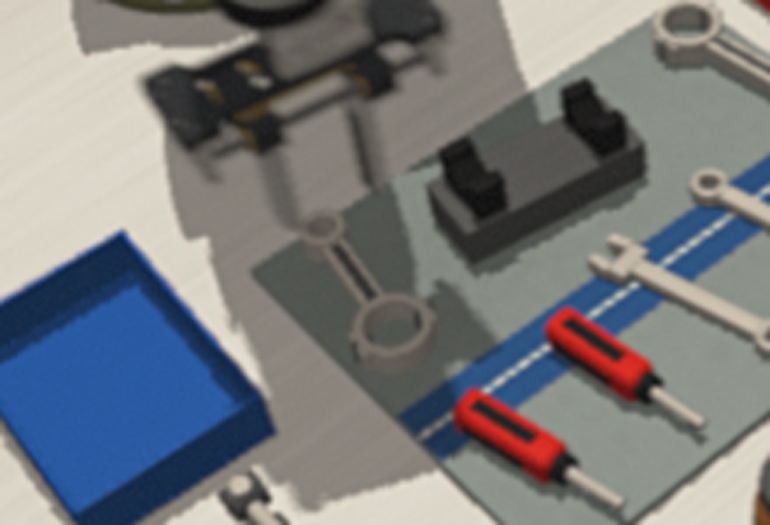

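The projected grasp point falls on the rod's bar at crop px (353,282), so the calibration agrees. Descending to grip it.

send_rows --series '[[[0.55,0,0,25,0],[0.55,0,0,50,0],[0.55,0,0,70,0],[0.55,0,0,83,0],[0.55,0,0,90,0],[0.55,0,0,90,0],[0.0,0,0,90,0],[0.0,0,0,90,0],[0.0,0,0,90,0],[0.0,0,0,90,0]]]'

```text
clock: 2.7
eef_pos: [441.2, -164.0, 20.4]
eef_rot: [3.141, -0.001, -0.158]
wrist_force: [0.7, 3.7, 3.1]
finger_gap: 23.0
```

send_rows --series '[[[0.0,0,0,0,0],[0.0,0,0,-10,0],[0.0,0,0,-25,0],[0.0,0,0,-50,0],[0.0,0,0,-75,0],[0.0,0,0,-92,0],[0.0,0,0,-100,0],[0.0,0,0,-100,0]]]'

```text
clock: 3.5
eef_pos: [441.2, -164.2, 120.9]
eef_rot: [3.141, -0.001, -0.158]
wrist_force: [-0.1, -0.4, -4.4]
finger_gap: 17.4
```

send_rows --series '[[[0,3.2,-19.5,0,-1],[0,9.5,-58.5,0,-3],[0,17.4,-107.3,0,-5],[0,25.4,-156,0,-7],[0,33.3,-204.8,0,-9.1],[0,41.2,-253.5,0,-9.1],[0,49.2,-302.3,0,-9.1],[0,57.1,-351,0,-9.1],[0,65,-399.8,0,-9.1],[0,72.2,-443.6,0,-9.1]]]'

```text
clock: 4.5
eef_pos: [581.8, 264.9, 118.4]
eef_rot: [3.141, 0.002, 0.001]
wrist_force: [0.3, -0.9, -4.1]
finger_gap: 17.7
```

send_rows --series '[[[0,9,-28,0,0],[0,14,-40,0,0],[0,14,-42.2,0,0],[0,14,-42.2,0,0],[0,14,-42.2,0,0]]]'

```text
clock: 5.0
eef_pos: [595.8, 303.9, 119.5]
eef_rot: [3.141, 0.001, 0.0]
wrist_force: [0.4, -1.0, -3.6]
finger_gap: 17.5
```

Run:
```python
from h import *
chain((596,305,18,0.0))
c=manip.camera("top"); save(c,"t2",(160,90,330,240),2.4)
```

```text
t 5.0 at [595.79, 303.93, 119.54, 0.0] gap 17.5
(596, 305, 18, 0.0) -> [0.2, -1.1, 101.5, 0.0]
```

View pics/t2.png

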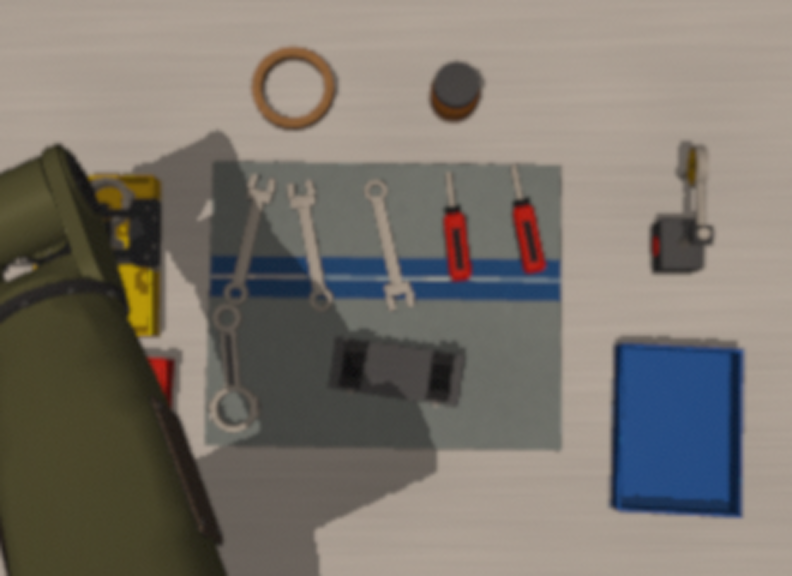

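The rod is held with its big eye at about (112,192), over the yellow tray. Nothing else has moved. Lowering it now.

send_rows --series '[[[0,-2,0,25,0],[0,-4,0,55,0],[0,-4,0,80,0],[0,-4,0,95,0],[0,-4,0,104,0],[0,-4,0,104,0],[0,-4,0,104,0],[0.35,-4,0,104,0],[0.35,-4,0,104,0],[0.35,-4,0,104,0]]]'

```text
clock: 6.05
eef_pos: [592.4, 305.1, 16.9]
eef_rot: [-3.141, -0.001, 0.001]
wrist_force: [1.2, 0.5, 0.5]
finger_gap: 32.7
```

```bash
python3 - <<'E'
from h import *
def c2(cur,*w):
    for v in w: print(v,plan(*v,cur=cur)); cur=v
c2((592,305,16,0),(592,305,116,0),(472,180,116,.085),(472,180,20,.085),(472,180,120,.085),(590,361,120,0))
E
cat >> h.py <<'E'
def c2(cur,*w):
    for v in w: print(v,plan(*v,cur=cur)); cur=v
E
```

```text
(592, 305, 116, 0) [0.0, 0.0, -100.0, -0.0]
(472, 180, 116, 0.085) [-120.0, 125.0, 0.0, -4.9]
(472, 180, 20, 0.085) [0.0, 0.0, 96.0, -0.0]
(472, 180, 120, 0.085) [0.0, 0.0, -100.0, -0.0]
(590, 361, 120, 0) [132.9, -170.3, 0.0, 4.9]
```

send_rows --series '[[[0.4,0,0,-20,0],[0.4,0,0,-60,0],[0.5,0,0,-100,0],[0.5,-25,26,-100,-1],[0.5,-55,57,-100,-3],[0.5,-85,88,-100,-4.9],[0.5,-110,115,-100,-4.9],[0.5,-120,125,-100,-4.9],[0.5,-120,125,-100,-4.9],[0.5,-120,125,-100,-4.9]]]'

```text
clock: 7.05
eef_pos: [472.9, 180.2, 116.7]
eef_rot: [-3.141, -0.001, 0.086]
wrist_force: [-0.3, -0.2, 0.0]
finger_gap: 47.1
```

send_rows --series '[[[0.55,0,0,25,0],[0.55,0,0,50,0],[0.55,0,0,75,0],[0.55,0,0,88,0],[0.55,0,0,96,0],[0.55,0,0,96,0],[0.0,0,0,96,0],[0.0,0,0,96,0],[0.0,0,0,96,0],[0.0,0,0,96,0]]]'

```text
clock: 8.05
eef_pos: [472.4, 179.9, 20.5]
eef_rot: [-3.141, -0.001, 0.086]
wrist_force: [0.2, -0.1, -0.4]
finger_gap: 22.8
```

send_rows --series '[[[0.0,0,0,0,0],[0.0,0,0,-10,0],[0.0,0,0,-25,0],[0.0,0,0,-50,0],[0.0,0,0,-75,0],[0.0,0,0,-92,0],[0.0,0,0,-100,0],[0.0,0,0,-100,0]]]'

```text
clock: 8.85
eef_pos: [472.4, 179.9, 120.9]
eef_rot: [-3.141, -0.001, 0.086]
wrist_force: [-0.5, -0.2, -4.1]
finger_gap: 17.5
```

Run:
```python
from h import *
c2((472,180,120,.085),(602,361,120,0),(602,361,16,0))
c=manip.camera("top"); save(c,"t3",(160,90,330,240),2.4)
```

```text
(602, 361, 120, 0) [144.9, -169.3, 0.0, 4.9]
(602, 361, 16, 0) [0.0, 0.0, 104.0, -0.0]
```

View pics/t3.png

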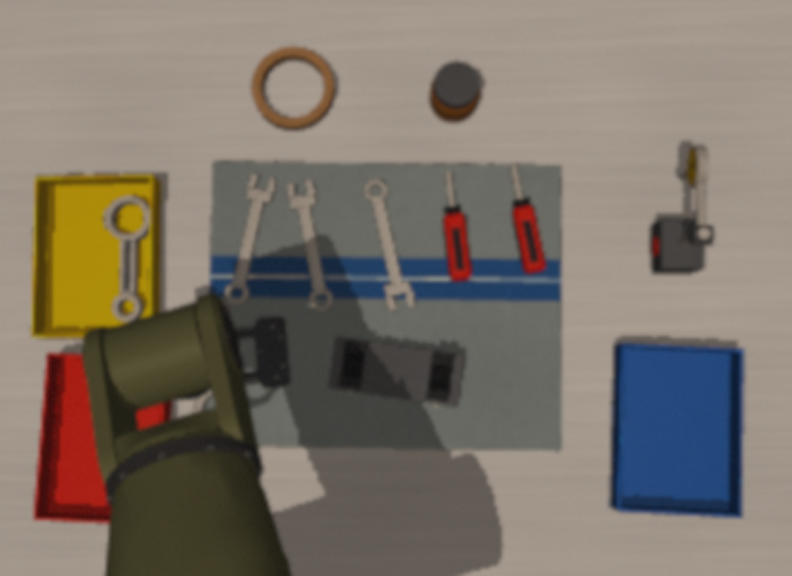

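The first rod lies flat in the yellow tray at about (128,258). The second rod is lifted. Spanners and drivers are where they were.

send_rows --series '[[[0,7,-8,0,0],[0,23,-27,0,1],[0,46,-54,0,2],[0,72,-85,0,3],[0,98,-115,0,4.9],[0,122,-142,0,4.9],[0,138,-161,0,4.9],[0,144.9,-169.3,0,4.9],[0,144.9,-169.3,0,4.9],[0,144.9,-169.3,0,4.9]]]'

```text
clock: 9.9
eef_pos: [601.4, 360.9, 118.6]
eef_rot: [3.141, 0.002, 0.001]
wrist_force: [0.1, 0.9, -3.5]
finger_gap: 17.5
```

send_rows --series '[[[0,0,0,25,0],[0,0,0,55,0],[0,0,0,80,0],[0,0,0,95,0],[0,0,0,104,0],[0,0,0,104,0],[0,0,0,104,0],[0.35,0,0,104,0],[0.35,0,0,104,0],[0.35,0,0,104,0]]]'

```text
clock: 10.9
eef_pos: [602.2, 361.2, 17.0]
eef_rot: [-3.141, -0.001, 0.001]
wrist_force: [-0.7, -0.4, -0.3]
finger_gap: 32.6
```

Run:
```python
from h import *
c2((602,361,16,0),(602,361,116,0),(615,160,116,-.226),(615,160,20,-.226),(615,160,120,-.226),(391,-298,120,-.058),(391,-298,16,-.058))
```

```text
(602, 361, 116, 0) [0.0, 0.0, -100.0, -0.0]
(615, 160, 116, -0.226) [13.0, 201.0, 0.0, 12.9]
(615, 160, 20, -0.226) [0.0, -0.0, 96.0, -0.0]
(615, 160, 120, -0.226) [0.0, -0.0, -100.0, -0.0]
(391, -298, 120, -0.058) [-115.7, 496.5, 0.0, -9.6]
(391, -298, 16, -0.058) [0.0, -0.0, 104.0, -0.0]
```

send_rows --series '[[[0.4,0,0,-20,0],[0.4,0,0,-60,0],[0.4,0,0,-100,0],[0.4,3,45,-100,3],[0.4,6,90,-100,6],[0.4,9,135,-100,9],[0.4,12,175,-100,12.9],[0.4,13,196,-100,12.9],[0.4,13,201,-100,12.9],[0.4,13,201,-100,12.9]]]'

```text
clock: 11.9
eef_pos: [615.2, 159.9, 116.4]
eef_rot: [-3.141, -0.0, -0.225]
wrist_force: [0.6, 1.1, -0.4]
finger_gap: 37.3
```

send_rows --series '[[[0.4,0,0,25,0],[0.4,0,0,55,0],[0.4,0,0,80,0],[0.4,0,0,92,0],[0.4,0,0,96.5,0],[0.4,0,0,96.5,0],[0.0,0,0,96.5,0],[0.0,0,0,96.5,0],[0.0,0,0,96.5,0],[0.0,0,0,96.5,0]]]'

```text
clock: 12.9
eef_pos: [615.4, 160.1, 20.3]
eef_rot: [-3.141, -0.001, -0.224]
wrist_force: [-0.2, 0.5, 4.4]
finger_gap: 13.9
```

send_rows --series '[[[0.0,0,0,0,0],[0.0,0,0,0,0],[0.0,0,0,-10,0],[0.0,0,0,-25,0],[0.0,0,0,-50,0],[0.0,0,0,-75,0],[0.0,0,0,-92,0],[0.0,0,0,-100,0],[0.0,0,0,-100,0]]]'

```text
clock: 13.8
eef_pos: [615.5, 160.0, 121.0]
eef_rot: [-3.141, -0.002, -0.224]
wrist_force: [-0.3, 0.1, -1.9]
finger_gap: 13.0
```

send_rows --series '[[[0,-4.6,19.9,0,-1],[0,-12.7,54.6,0,-3],[0,-23.1,99.3,0,-5],[0,-34,146,0,-7],[0,-45,193,0,-9.6],[0,-56,240,0,-9.6],[0,-67,288,0,-9.6],[0,-78.5,337,0,-9.6],[0,-89.7,385,0,-9.6],[0,-100,429,0,-9.6]]]'

```text
clock: 14.8
eef_pos: [420.5, -237.5, 118.9]
eef_rot: [-3.141, 0.001, -0.057]
wrist_force: [1.3, -0.9, -1.5]
finger_gap: 13.3
```

Run:
```python
from h import *
x=615-100*np.cos(.226)+429*np.sin(-.226); y=160+100*np.sin(.226)-429*np.cos(.226)
print(x,y); chain(); c2((x,y,120,-.058),(392,-298,120,-.058))
```

```text
421.4121805648589 -235.68264577353798
t 14.8 at [420.45, -237.54, 118.9, -0.06] gap 13.3
(392, -298, 120, -0.058) [-25.8, 63.9, -0.0, -0.0]
```

send_rows --series '[[[0,-13,32,0,0],[0,-22,54,0,0],[0,-25.8,63.9,0,0],[0,-25.8,63.9,0,0],[0,-25.8,63.9,25,0],[0,-25.8,63.9,55,0],[0,-25.8,63.9,80,0],[0,-25.8,63.9,96,0],[0,-25.8,63.9,104,0],[0,-25.8,63.9,104,0]]]'

```text
clock: 15.8
eef_pos: [393.1, -297.2, 15.0]
eef_rot: [-3.141, 0.001, -0.056]
wrist_force: [0.5, 0.9, -1.1]
finger_gap: 13.3
```

send_rows --series '[[[0,0,0,0,0],[0.26,0,0,0,0],[0.26,0,0,0,0],[0.26,0,0,0,0],[0.26,0,0,-20,0],[0.26,0,0,-60,0],[0.4,0,0,-104,0],[0.4,0,0,-104,0]]]'

```text
clock: 16.6
eef_pos: [394.6, -299.9, 124.9]
eef_rot: [3.136, -0.007, -0.057]
wrist_force: [-0.0, 0.4, -1.1]
finger_gap: 36.1
```

Run:
```python
from h import *
c=manip.camera("top"); save(c,"t4",(160,90,330,240),2.4)
chain()
c2((392,-298,119.5,-.058),(608,-7,119.5,.206),(608,-7,19.5,.206),(608,-7,119.5,.206),(391,-334,119.5,-.058),(608,84,119.5,.173),(390,-371,119.5,-.058))
```

```text
t 16.6 at [393.7, -299.19, 122.09, -0.06] gap 37.0
(608, -7, 119.5, 0.206) [198.8, -303.0, -0.0, -15.1]
(608, -7, 19.5, 0.206) [0.0, 0.0, 100.0, -0.0]
(608, -7, 119.5, 0.206) [0.0, 0.0, -100.0, -0.0]
(391, -334, 119.5, -0.058) [-279.3, 275.7, -0.0, 15.1]
(608, 84, 119.5, 0.173) [192.4, -429.9, -0.0, -13.2]
(390, -371, 119.5, -0.058) [-293.1, 410.7, -0.0, 13.2]
```

View pics/t4.png

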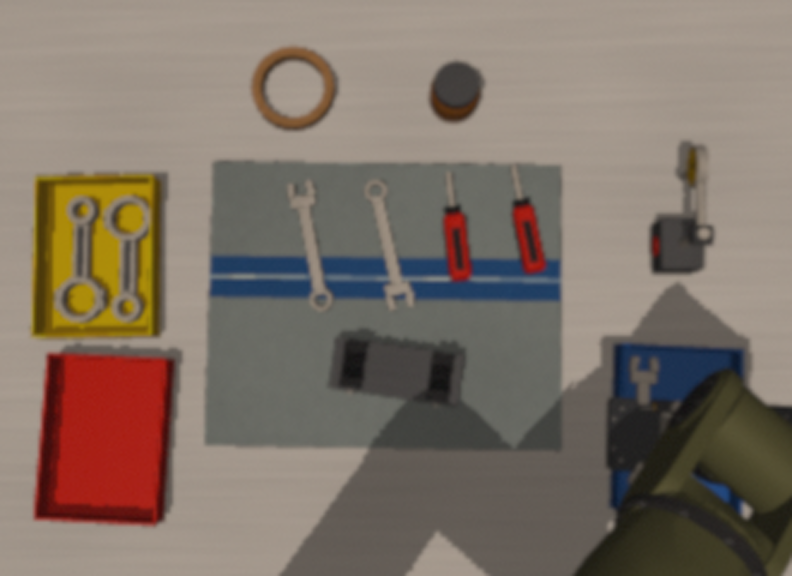

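The yellow tray holds both rods flat and the spanner lies in the blue tray at (645,390). The rest are in place. Next is spanner C.

send_rows --series '[[[0.4,12,-18,0,-1],[0.4,32,-49,0,-3],[0.4,58,-88,0,-5],[0.4,84,-128,0,-8],[0.4,110,-168,0,-11],[0.4,136,-208,0,-13],[0.4,162,-247,0,-15.1],[0.4,184,-280,0,-15.1],[0.4,196,-299,0,-15.1],[0.4,198.8,-303,0,-15.1]]]'

```text
clock: 17.65
eef_pos: [608.7, -5.0, 117.8]
eef_rot: [-3.141, 0.002, 0.209]
wrist_force: [-0.5, -0.1, -0.1]
finger_gap: 37.4
```

send_rows --series '[[[0.4,0,0,0,0],[0.4,0,0,25,0],[0.4,0,0,55,0],[0.4,0,0,82,0],[0.4,0,0,96,0],[0.4,0,0,100,0],[0.4,0,0,100,0],[0.0,0,0,100,0],[0.0,0,0,100,0],[0.0,0,0,100,0]]]'

```text
clock: 18.65
eef_pos: [608.8, -7.1, 20.3]
eef_rot: [3.141, -0.001, 0.207]
wrist_force: [-0.0, 1.4, 1.6]
finger_gap: 17.0
```

send_rows --series '[[[0.0,0,0,0,0],[0.0,0,0,0,0],[0.0,0,0,0,0],[0.0,0,0,-10,0],[0.0,0,0,-25,0],[0.0,0,0,-50,0],[0.0,0,0,-75,0],[0.0,0,0,-92,0],[0.0,0,0,-100,0],[0.0,0,0,-100,0]]]'

```text
clock: 19.65
eef_pos: [608.8, -7.2, 121.0]
eef_rot: [3.141, -0.002, 0.207]
wrist_force: [0.1, 0.3, -1.6]
finger_gap: 13.6
```

send_rows --series '[[[0,-11,11,0,1],[0,-36,36,0,3],[0,-69,68,0,5],[0,-103,102,0,8],[0,-137,135,0,11],[0,-171,169,0,14],[0,-205,202,0,15.1],[0,-239,236,0,15.1],[0,-264,260,0,15.1],[0,-279.3,275.7,0,15.1]]]'

```text
clock: 20.65
eef_pos: [388.9, -336.1, 118.6]
eef_rot: [-3.141, 0.002, -0.06]
wrist_force: [0.4, 0.3, -1.9]
finger_gap: 13.3
```

send_rows --series '[[[0,0,0,0,0],[0,0,0,0,0],[0,0,0,25,0],[0,0,0,55,0],[0,0,0,80,0],[0,0,0,96,0],[0,0,0,104,0],[0,0,0,104,0]]]'

```text
clock: 21.45
eef_pos: [391.8, -333.4, 15.0]
eef_rot: [-3.141, 0.001, -0.056]
wrist_force: [0.3, -0.2, -2.2]
finger_gap: 13.3
```

send_rows --series '[[[0,0,0,0,0],[0.26,0,0,0,0],[0.26,0,0,0,0],[0.26,0,0,0,0],[0.26,0,0,-15,0],[0.26,0,0,-45,0],[0.4,0,0,-80,0],[0.4,0,0,-104,0],[0.4,0,0,-104,0]]]'

```text
clock: 22.35
eef_pos: [392.8, -335.3, 122.9]
eef_rot: [3.138, -0.004, -0.057]
wrist_force: [0.7, -0.8, -1.0]
finger_gap: 37.2
```

Run:
```python
from h import *
c=manip.camera("top"); save(c,"t5",(160,90,330,240),2.4)
chain()
for k,v in {"B":[(302,195),(321,300)]}.items():pass
c2((391,-334,119.5,-.058),(608,84,119.5,.173),(608,84,19.5,.173),(608,84,119.5,.173),(390,-371,119.5,-.058))
```

```text
t 22.4 at [392.11, -334.74, 120.81, -0.06] gap 37.6
(608, 84, 119.5, 0.173) [192.4, -429.9, -0.0, -13.2]
(608, 84, 19.5, 0.173) [0.0, 0.0, 100.0, -0.0]
(608, 84, 119.5, 0.173) [0.0, 0.0, -100.0, -0.0]
(390, -371, 119.5, -0.058) [-293.1, 410.7, -0.0, 13.2]
```

View pics/t5.png

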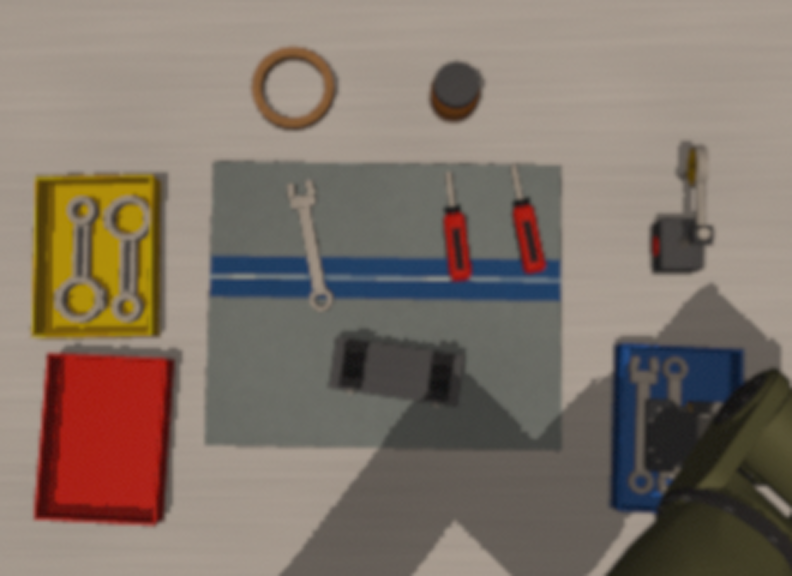

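Both spanners lie flat in the blue tray at (645,425) and (672,…). Spanner B and the drivers are unmoved. Picking up B.

send_rows --series '[[[0.4,7.7,-17.2,0,-1],[0.4,25,-56,0,-3],[0.4,44,-99,0,-5],[0.4,64,-144,0,-8],[0.4,85,-189,0,-11],[0.4,105,-234,0,-13.2],[0.4,125,-279,0,-13.2],[0.4,145,-325,0,-13.2],[0.4,165,-370,0,-13.2],[0.4,182.8,-408.4,0,-13.2]]]'

```text
clock: 23.4
eef_pos: [597.5, 65.5, 117.9]
eef_rot: [-3.141, 0.002, 0.174]
wrist_force: [1.1, -0.1, 0.2]
finger_gap: 37.9
```

send_rows --series '[[[0.4,14.3,-18.7,0,0],[0.4,14.3,-18.7,5,0],[0.4,14.3,-18.7,30,0],[0.4,14.3,-18.7,60,0],[0.4,14.3,-18.7,84,0],[0.4,14.3,-18.7,97,0],[0.4,14.3,-18.7,100,0],[0.4,14.3,-18.7,100,0],[0.0,14.3,-18.7,100,0],[0.0,14.3,-18.7,100,0]]]'

```text
clock: 24.4
eef_pos: [608.3, 83.7, 19.7]
eef_rot: [3.142, -0.0, 0.173]
wrist_force: [1.0, -0.6, -0.6]
finger_gap: 25.3
```

send_rows --series '[[[0.0,0,0,0,0],[0.0,0,0,0,0],[0.0,0,0,0,0],[0.0,0,0,-10,0],[0.0,0,0,-25,0],[0.0,0,0,-50,0],[0.0,0,0,-75,0],[0.0,0,0,-92,0],[0.0,0,0,-100,0],[0.0,0,0,-100,0]]]'

```text
clock: 25.4
eef_pos: [608.7, 84.0, 121.2]
eef_rot: [3.141, -0.002, 0.174]
wrist_force: [-0.1, 0.2, -1.6]
finger_gap: 13.7
```

send_rows --series '[[[0,-8.8,12.3,0,1],[0,-32,45,0,3],[0,-60,84,0,5],[0,-89,125,0,8],[0,-119,166,0,11],[0,-148,207,0,13.2],[0,-177,248,0,13.2],[0,-205,287,0,13.2],[0,-234,329,0,13.2],[0,-260.9,365.5,0,13.2]]]'

```text
clock: 26.4
eef_pos: [411.9, -322.9, 118.6]
eef_rot: [-3.141, 0.001, -0.058]
wrist_force: [-0.7, -0.5, -1.2]
finger_gap: 13.6
```

send_rows --series '[[[0,-14,34,0,0],[0,-20,48,0,0],[0,-21.1,51.3,0,0],[0,-21.1,51.3,0,0],[0,-21.1,51.3,25,0],[0,-21.1,51.3,55,0],[0,-21.1,51.3,80,0],[0,-21.1,51.3,96,0],[0,-21.1,51.3,104,0],[0,-21.1,51.3,104,0]]]'

```text
clock: 27.4
eef_pos: [390.8, -370.0, 15.0]
eef_rot: [-3.141, 0.001, -0.055]
wrist_force: [0.5, -0.4, -0.6]
finger_gap: 13.3
```

send_rows --series '[[[0,0,0,0,0],[0.26,0,0,0,0],[0.26,0,0,0,0],[0.26,0,0,0,0],[0.26,0,0,-15,0],[0.26,0,0,-45,0],[0.5,0,0,-80,0],[0.6,0,0,-104,0],[0.6,0,0,-104,0]]]'

```text
clock: 28.3
eef_pos: [391.5, -372.3, 124.1]
eef_rot: [3.137, -0.005, -0.057]
wrist_force: [0.3, -0.1, -0.7]
finger_gap: 44.8
```

Run:
```python
from h import *
c=manip.camera("top"); save(c,"t6",(160,90,330,240),2.4)
chain()
for o in comps(c): 
    if o[0]=="driver": print(o)
c2((390,-371,119.5,-.058),(611,-171,119.5,.18),(611,-171,21,.18),(611,-171,121,.18),(380,289,121,-.075))
```

```text
t 28.4 at [390.85, -371.66, 121.78, -0.06] gap 49.0
('driver', np.int32(184), 613.3, -171.6, 77, 25, 0.171)
('driver', np.int32(184), 605.3, -86.9, 77, 25, 0.092)
(611, -171, 119.5, 0.18) [209.0, -212.5, -0.0, -13.6]
(611, -171, 21, 0.18) [0.0, 0.0, 98.5, -0.0]
(611, -171, 121, 0.18) [0.0, 0.0, -100.0, -0.0]
(380, 289, 121, -0.075) [-144.9, -493.9, 0.0, 14.6]
```

View pics/t6.png

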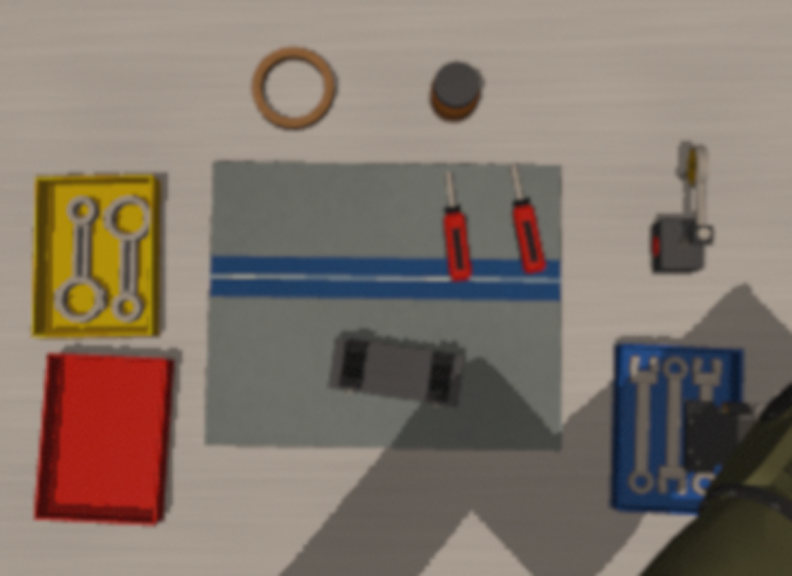

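Three spanners lie flat in the blue tray. The drivers have not moved. Now driver 2.

send_rows --series '[[[0.6,10,-10,0,-1],[0.6,32,-33,0,-3],[0.6,63,-64,0,-5],[0.6,95,-97,0,-8],[0.6,127,-129,0,-11],[0.6,158,-161,0,-13.6],[0.6,186,-189,0,-13.6],[0.6,203,-206,0,-13.6],[0.6,209,-212.5,0,-13.6],[0.6,209,-212.5,0,-13.6]]]'

```text
clock: 29.35
eef_pos: [611.1, -169.6, 118.4]
eef_rot: [-3.141, 0.002, 0.182]
wrist_force: [-0.1, -0.0, 0.2]
finger_gap: 56.5
```

send_rows --series '[[[0.6,0,0,25,0],[0.6,0,0,55,0],[0.6,0,0,82,0],[0.6,0,0,95,0],[0.6,0,0,98.5,0],[0.6,0,0,98.5,0],[0.0,0,0,98.5,0],[0.0,0,0,98.5,0],[0.0,0,0,98.5,0],[0.0,0,0,98.5,0]]]'

```text
clock: 30.35
eef_pos: [611.3, -170.8, 21.5]
eef_rot: [3.141, -0.001, 0.181]
wrist_force: [-0.0, -0.0, 0.7]
finger_gap: 27.7
```

send_rows --series '[[[0.0,0,0,0,0],[0.0,0,0,0,0],[0.0,0,0,-10,0],[0.0,0,0,-25,0],[0.0,0,0,-50,0],[0.0,0,0,-75,0],[0.0,0,0,-92,0],[0.0,0,0,-100,0],[0.0,0,0,-100,0]]]'

```text
clock: 31.25
eef_pos: [611.5, -170.9, 122.6]
eef_rot: [3.141, -0.002, 0.181]
wrist_force: [-0.0, -0.2, -1.6]
finger_gap: 25.8
```

Run:
```python
from h import *
chain()
a=np.array((611,-171,121,.18)); b=np.array((359,351,121,0)); m=a+(b-a)*.8; m[3]=0
c2(a,m,b)
```

```text
t 31.2 at [611.53, -170.95, 122.62, 0.18] gap 25.8
[409.4 246.6 121.    0. ] [-123.6, -446.9, -0.0, 10.3]
[359 351 121   0] [-50.4, -104.4, -0.0, -0.0]
```

send_rows --series '[[[0,-4.6,-16.6,0,1],[0,-16,-58,0,3],[0,-29,-105,0,5],[0,-42,-152,0,8],[0,-55,-199,0,10.3],[0,-68,-246,0,10.3],[0,-81,-294,0,10.3],[0,-95,-343,0,10.3],[0,-109,-394,0,10.3],[0,-123.6,-446.9,0,10.3]]]'

```text
clock: 32.25
eef_pos: [411.5, 240.1, 120.5]
eef_rot: [3.141, 0.001, 0.001]
wrist_force: [1.4, 0.1, -0.4]
finger_gap: 25.4
```

send_rows --series '[[[0,-20,-41,0,0],[0,-37,-77,0,0],[0,-47,-97,0,0],[0,-50.4,-104.4,0,0],[0,-50.4,-104.4,0,0],[0,-50.4,-104.4,25,0],[0,-50.4,-104.4,55,0],[0,-50.4,-104.4,82,0],[0,-50.4,-104.4,100,0],[0,-50.4,-104.4,104,0]]]'

```text
clock: 33.25
eef_pos: [362.1, 340.9, 15.3]
eef_rot: [3.138, 0.004, -0.001]
wrist_force: [-13.6, -17.5, 34.0]
finger_gap: 25.9
```

send_rows --series '[[[0,0,0,0,0],[0,0,0,0,0],[0.38,0,0,0,0],[0.38,0,0,0,0],[0.38,0,0,0,0],[0.38,0,0,-15,0],[0.38,0,0,-45,0],[0.5,0,0,-80,0],[0.6,0,0,-104,0],[0.6,0,0,-104,0]]]'

```text
clock: 34.25
eef_pos: [363.7, 344.1, 124.3]
eef_rot: [-3.138, -0.004, 0.001]
wrist_force: [0.2, -0.6, 0.3]
finger_gap: 55.0
```

Run:
```python
from h import *
c=manip.camera("top"); save(c,"t7",(160,90,330,240),2.4)
chain()
for o in comps(c): 
    if o[0]=="driver": print(o)
a=np.array((359,351,121,0)); b=np.array((604,-87,121,.095)); m=a+(b-a)*.87; m[3]=.095
c2(a,m,b,(604,-87,21,.095),(604,-87,121,.095),(363,291,121,-.03))
```

```text
t 34.3 at [363.02, 343.54, 122.26, 0.0] gap 56.1
('driver', np.int32(175), 605.2, -86.9, 77, 24, 0.105)
[ 5.7215e+02 -3.0060e+01  1.2100e+02  9.5000e-02] [213.1, 381.1, -0.0, -5.4]
[ 6.04e+02 -8.70e+01  1.21e+02  9.50e-02] [26.3, 59.7, -0.0, -0.0]
(604, -87, 21, 0.095) [0.0, 0.0, 100.0, -0.0]
(604, -87, 121, 0.095) [0.0, 0.0, -100.0, -0.0]
(363, 291, 121, -0.03) [-204.1, -399.2, 0.0, 7.2]
```

View pics/t7.png

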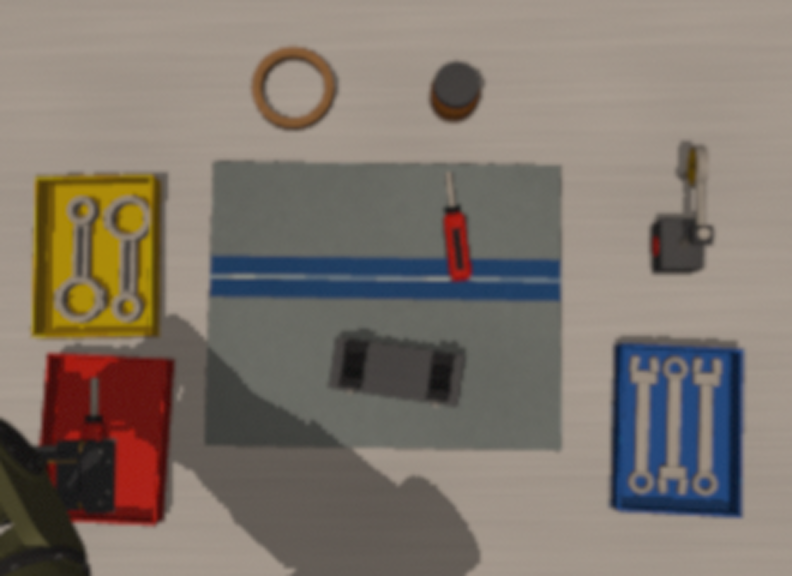

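Driver 2 is in the red tray (blade at (95,395)). I'll check how it lies once the arm is clear. Going to driver 1.

send_rows --series '[[[0.6,8,14,0,0],[0.6,25,45,0,-1],[0.6,46,82,0,-2],[0.6,68,121,0,-3],[0.6,90,160,0,-4],[0.6,112,199,0,-5],[0.6,134,238,0,-5.4],[0.6,156,278,0,-5.4],[0.6,177,315,0,-5.4],[0.6,193,344,0,-5.4]]]'

```text
clock: 35.3
eef_pos: [556.1, -3.0, 119.5]
eef_rot: [-3.141, 0.002, 0.094]
wrist_force: [0.5, 0.6, -0.2]
finger_gap: 56.0
```

send_rows --series '[[[0.6,0,0,0,0],[0.6,0,0,0,0],[0.6,0,0,0,0]]]'

```text
clock: 35.6
eef_pos: [555.2, 0.0, 120.2]
eef_rot: [-3.141, 0.001, 0.096]
wrist_force: [0.2, -0.1, 0.0]
finger_gap: 56.1
```

Run:
```python
from h import *
chain((604,-87,121,.095))
c=manip.camera("top"); save(c,"t8",(160,210,120,120),4)
for o in comps(c): 
    if o[0]=="driver": print(o)
```

```text
t 35.6 at [555.19, 0.04, 120.22, 0.1] gap 56.1
(604, -87, 121, 0.095) -> [40.3, 91.3, -0.8, 0.0]
```

View pics/t8.png

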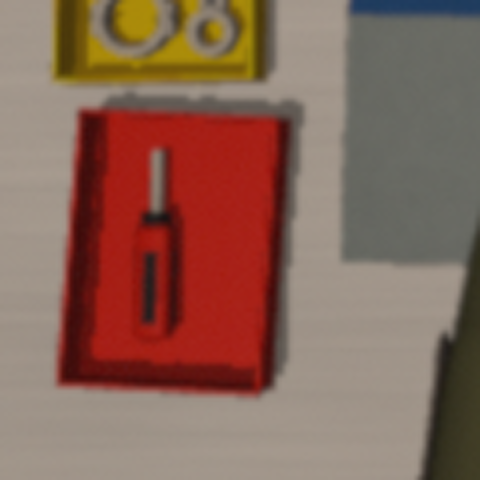

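The driver lies flat inside the red tray, handle at (155,275). Next I'll grip driver 1.

send_rows --series '[[[0.6,10,22,0,0],[0.6,25,57,0,0],[0.6,36,82,0,0],[0.6,40.3,91.3,0,0],[0.6,40.3,91.3,0,0],[0.6,40.3,91.3,25,0],[0.6,40.3,91.3,55,0],[0.6,40.3,91.3,82,0],[0.6,40.3,91.3,95,0],[0.6,40.3,91.3,98.5,0]]]'

```text
clock: 36.65
eef_pos: [603.9, -86.5, 21.5]
eef_rot: [-3.141, 0.002, 0.096]
wrist_force: [0.0, -0.8, 1.1]
finger_gap: 56.4
```

send_rows --series '[[[0.6,0,0,0,0],[0.0,0,0,0,0],[0.0,0,0,0,0],[0.0,0,0,0,0],[0.0,0,0,0,0],[0.0,0,0,0,0],[0.0,0,0,0,0]]]'

```text
clock: 37.35
eef_pos: [604.8, -87.8, 22.9]
eef_rot: [3.142, -0.0, 0.095]
wrist_force: [-1.4, 1.4, 4.7]
finger_gap: 25.7
```

send_rows --series '[[[0.0,0,0,-10,0],[0.0,0,0,-25,0],[0.0,0,0,-50,0],[0.0,0,0,-75,0],[0.0,0,0,-92,0],[0.0,0,0,-100,0],[0.0,0,0,-100,0],[0.0,0,0,-100,0]]]'

```text
clock: 38.15
eef_pos: [604.3, -87.7, 122.0]
eef_rot: [-3.141, 0.001, 0.095]
wrist_force: [0.6, -0.0, -0.3]
finger_gap: 25.0
```

Run:
```python
from h import *
a=np.array((604,-87,121,.095)); b=np.array((363,291,121,-.03)); m=a+(b-a)*.8; m[3]=-.03
chain(); c2(a,m,b)
```

```text
t 38.1 at [604.3, -87.74, 121.98, 0.1] gap 25.0
[ 4.112e+02  2.154e+02  1.210e+02 -3.000e-02] [-163.2, -319.3, -0.0, 7.2]
[ 3.63e+02  2.91e+02  1.21e+02 -3.00e-02] [-50.4, -74.1, -0.0, -0.0]
```

send_rows --series '[[[0,-8,-16,0,1],[0,-24,-47,0,2],[0,-42,-82,0,3],[0,-61,-120,0,5],[0,-80,-157,0,7.2],[0,-99,-194,0,7.2],[0,-118,-231,0,7.2],[0,-136,-266,0,7.2],[0,-151,-295,0,7.2],[0,-163.2,-319.3,0,7.2]]]'

```text
clock: 39.15
eef_pos: [410.3, 215.7, 121.7]
eef_rot: [3.141, 0.001, -0.03]
wrist_force: [-0.0, -1.1, -1.1]
finger_gap: 25.4
```

send_rows --series '[[[0,-14,-21,0,0],[0,-30,-44,0,0],[0,-43,-63,0,0],[0,-50.4,-74.1,0,0],[0,-50.4,-74.1,0,0],[0,-50.4,-74.1,0,0],[0,-50.4,-74.1,0,0]]]'

```text
clock: 39.85
eef_pos: [364.2, 289.5, 122.4]
eef_rot: [3.141, 0.0, -0.031]
wrist_force: [-1.0, -0.5, -1.4]
finger_gap: 25.5
```

Run:
```python
from h import *
chain((363,291,17,-.03))
```

```text
t 39.9 at [364.18, 289.45, 122.37, -0.03] gap 25.5
(363, 291, 17, -0.03) -> [-1.2, -1.5, 105.4, -0.1]
```

send_rows --series '[[[0,0,0,25,0],[0,0,0,55,0],[0,0,0,82,0],[0,0,0,98,0],[0,0,0,104,0],[0,0,0,104,0],[0,0,0,104,0],[0.38,0,0,104,0],[0.38,0,0,104,0],[0.38,0,0,104,0]]]'

```text
clock: 40.85
eef_pos: [364.4, 292.3, 19.5]
eef_rot: [-3.137, -0.002, -0.031]
wrist_force: [-1.3, 18.3, -6.0]
finger_gap: 35.6
```

send_rows --series '[[[0.38,0,0,-15,0],[0.38,0,0,-45,0],[0.6,0,0,-80,0],[0.9,0,0,-110,0],[0.9,0,30,-110,0],[0.9,0,70,-110,0],[0.9,0,100,-110,0],[0.9,0,110,-110,0],[0.9,0,110,-110,0],[0.9,0,110,-110,0]]]'

```text
clock: 41.85
eef_pos: [360.7, 181.0, 128.9]
eef_rot: [-3.141, -0.001, -0.031]
wrist_force: [1.5, -0.0, 0.1]
finger_gap: 84.8
```

send_rows --series '[[[0.9,-20,20,-30,0],[0.9,-40,60,-70,0],[0.9,-40,110,-90,0],[0.9,-40,160,-90,0],[0.9,-40,210,-90,0],[0.9,-40,240,-90,0],[0.9,-40,250,-90,0],[0.9,-40,250,-90,0],[0.9,-40,250,-90,0],[0.9,-40,250,-90,0]]]'

```text
clock: 42.85
eef_pos: [313.1, -67.3, 218.6]
eef_rot: [-3.141, 0.0, -0.029]
wrist_force: [-0.1, 0.3, -0.0]
finger_gap: 84.5
```

Run:
```python
from h import *
chain()
c=manip.camera("top"); save(c,"t9",(160,90,330,240),2.4)
cs=manip.camera("scene"); save(cs,"s9",(100,60,320,240),2.5); np.save("c9.npy",[c,cs],allow_pickle=True)
for cc in(c,cs):
  for d in manip.silhouettes("cradle_center",cc): print(d["conf"],d["rect"])
```

```text
t 42.9 at [313.05, -67.32, 218.55, -0.03] gap 84.5
0.94 [298.6, 230.4, 55.5, 26.4]
0.81 [239.0, 142.4, 64.7, 53.0]
```

View pics/t9.png

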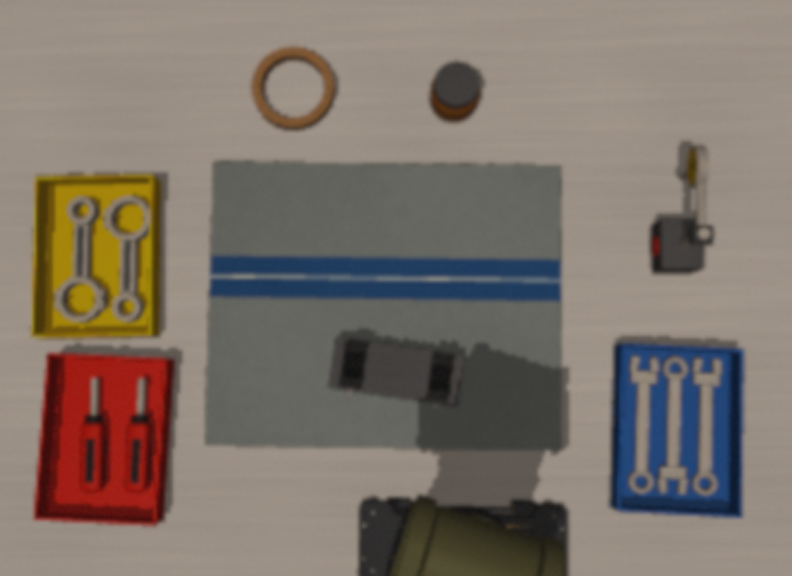

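All seven pieces lie flat in their trays, and the gauge, tape and jar are in place. Now I'll measure the line and cradle.

```bash
cat >> h.py <<'E'
def line_fit(c,ends=((574,205),(561,-211)),skip=lambda y:False):
    """subpixel white line on the plate: sample square to the expected line, centroid of whiteness; fit x = a + b*y"""
    g=c["img"].astype(np.float32).min(2); P=np.array(ends,float); out=[]
    n=np.array([1,-(P[0,0]-P[1,0])/(P[0,1]-P[1,1])]); n/=np.hypot(*n); o=np.arange(-14,14.1,.5)
    for t in np.linspace(.04,.96,93):
        q=P[0]+(P[1]-P[0])*t
        if skip(q[1]): continue
        w=q+o[:,None]*n; px=to_px(c,np.c_[w,np.full(len(w),10)]).astype(np.float32)
        v=cv2.remap(g,px[:,0],px[:,1],cv2.INTER_LINEAR).ravel(); b=np.median(v); v=np.clip(v-b-.35*(v.max()-b),0,None)
        if v.max()<8: continue
        out.append(q+n*(v*o).sum()/v.sum())
    out=np.array(out)
    for _ in range(3):
        b,a=np.polyfit(out[:,1],out[:,0],1); r=out[:,0]-a-b*out[:,1]; out=out[np.abs(r)<max(2.2*r.std(),.5)]
    return a,b,r.std(),len(out)
E
python3 - <<'E'
from h import *
c,cs=np.load("c9.npy",allow_pickle=True)
for k in(c,cs): print(np.round(line_fit(k),4))
w=to_world(c,crop2px([(338,333),(463,348),(456,402),(332,388)]),45)[:,:2]; print(w.round(1).tolist(),w.mean(0))
E
```

```text
[5.716499e+02 2.490000e-02 3.234000e-01 9.300000e+01]
[5.718308e+02 2.400000e-02 8.450000e-02 9.300000e+01]
[[504.0, 52.0], [485.1, -91.5], [423.8, -82.3], [441.2, 59.3]] [463.53333342 -15.5866625 ]
```

View pics/s9.png

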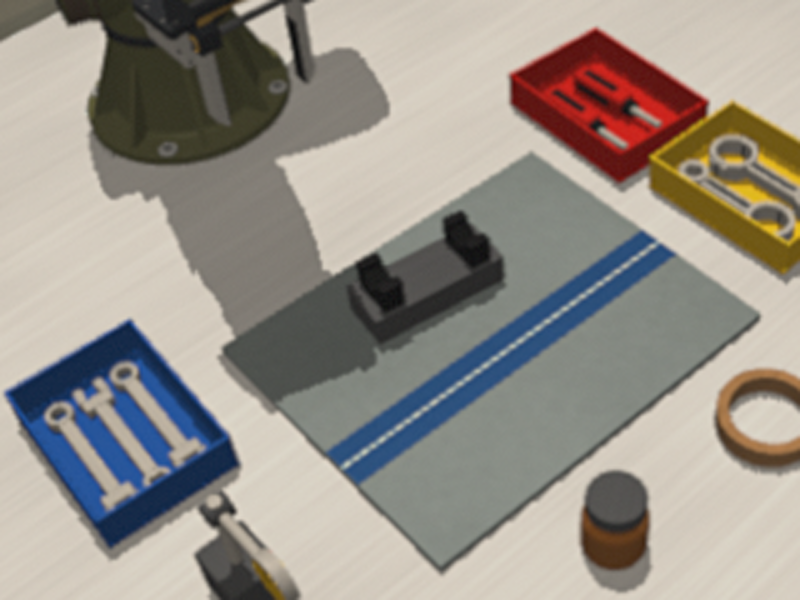

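Both cameras put the line at x = 571.7 + 0.0245·y. The cradle's centre is at about (463.5, −15.6), yaw −0.127. I'll grip the base bar between the uprights, then slide and turn it under control.

Run:
```python
from h import *
chain((463.5,-15.6,130,-.127+np.pi/2))
```

```text
t 43.0 at [312.88, -67.8, 218.55, -0.03] gap 84.6
(463.5, -15.6, 130, 1.4437963267948966) -> [149.0, -56.6, 88.5, -84.4]
```

send_rows --series '[[[0.98,15,-5,0,-8],[0.98,30,-11,10,-16],[0.98,50,-18,25,-24],[0.98,70,-26,40,-32],[0.98,90,-34,55,-40],[0.98,110,-42,65,-48],[0.98,128,-49,75,-56],[0.98,140,-53,82,-64],[0.98,147,-56,87,-72],[0.98,149,-56.6,88.5,-80]]]'

```text
clock: 44.05
eef_pos: [463.7, -15.6, 129.3]
eef_rot: [-3.14, 0.0, 1.373]
wrist_force: [-0.6, 0.4, 0.3]
finger_gap: 92.1
```

send_rows --series '[[[0.98,0,0,0,-4.4],[0.98,0,0,0,-4.4],[0.98,0,0,0,-4.4],[0.98,0,0,0,-4.4]]]'

```text
clock: 44.45
eef_pos: [463.4, -16.3, 130.1]
eef_rot: [3.141, -0.0, 1.441]
wrist_force: [-0.2, -0.3, 0.2]
finger_gap: 91.8
```

Run:
```python
from h import *
chain((463.5,-15.6,25,-.127+np.pi/2))
```

```text
t 44.5 at [463.42, -16.28, 130.13, 1.44] gap 91.8
(463.5, -15.6, 25, 1.4437963267948966) -> [0.7, -0.0, 105.1, -0.2]
```

Descend gently, then close with a light grip.

send_rows --series '[[[0.98,0,0,20,0],[0.98,0,0,45,0],[0.98,0,0,65,0],[0.98,0,0,82,0],[0.98,0,0,95,0],[0.98,0,0,103,0],[0.98,0,0,105,0],[0.98,0,0,105,0],[0.98,0,0,105,0],[0.98,0,0,105,0]]]' --newtons 15

```text
clock: 45.45
eef_pos: [463.7, -16.4, 25.6]
eef_rot: [3.141, -0.0, 1.442]
wrist_force: [0.0, -1.0, -0.7]
finger_gap: 92.2
```

send_rows --series '[[[0.8,0,0,0,0],[0.75,0,0,0,0],[0.7,0,0,0,0],[0.67,0,0,0,0],[0.64,0,0,0,0],[0.61,0,0,0,0],[0.55,0,0,0,0],[0.5,0,0,0,0],[0.5,0,0,0,0],[0.5,0,0,0,0]]]' --newtons 15

```text
clock: 46.45
eef_pos: [462.1, -16.3, 24.8]
eef_rot: [-3.138, 0.0, 1.442]
wrist_force: [-8.2, 0.5, 7.6]
finger_gap: 60.1
```

Run:
```python
from h import *
chain()
s=manip.read_state(); print(s["eef_pos"],s["eef_rot"],s["wrist_force"],s["moment"])
```

```text
t 46.5 at [462.07, -16.26, 24.83, 1.44] gap 60.1
[462.06822529 -16.2552618   24.82823713] [-3.13811774e+00  9.65515068e-05  1.44239260e+00] [-8.15204218  0.467858    7.57253768] [ 0.033121    1.80829332 -0.1124288 ]
```

send_rows --series '[[[0.5,0.3,3,0,-0.3],[0.5,1,9,0,-0.9],[0.5,1.7,16,0,-1.5],[0.5,2.5,24,0,-2.3],[0.5,3.3,32,0,-3.1],[0.5,4.1,40,0,-3.9],[0.5,5,48,0,-4.7],[0.5,5.8,56,0,-5.4],[0.5,6.3,61,0,-5.9],[0.5,6.5,62.7,0,-5.9]]]'

```text
clock: 47.45
eef_pos: [525.5, -17.9, 24.9]
eef_rot: [-3.138, -0.0, 1.546]
wrist_force: [-11.6, 0.1, 11.7]
finger_gap: 60.3
```

send_rows --series '[[[0.5,0,0,0,0],[0.5,0,0,0,0],[0.5,0,0,0,0]]]'

```text
clock: 47.75
eef_pos: [525.6, -17.9, 24.9]
eef_rot: [-3.139, 0.0, 1.546]
wrist_force: [-5.0, 0.6, 4.1]
finger_gap: 60.1
```

Run:
```python
from h import *
s=manip.read_state(); print(s["eef_pos"],s["eef_rot"],s["wrist_force"],s["moment"],s["finger_gap"])
chain((541.3,-18.2,24.8,np.pi/2-.0245))
c,cs=manip.camera("top"),manip.camera("scene"); np.save("c10.npy",[c,cs],allow_pickle=True)
p=to_px(cs,[[555,-18,10]])[0]; print(p,line_fit(cs,skip=lambda y:abs(y+18)<110))
x,y=int(p[0]-65),int(p[1]-50); save(cs,"s10",(x,y,130,100),6); print(x,y)
```

```text
[525.57281087 -17.91642239  24.87796621] [-3.13921039e+00  2.96593672e-06  1.54568992e+00] [-5.03648819  0.58607129  4.12555659] [-0.08339917  1.2325992   0.0900359 ] 60.076942510224576
t 47.8 at [525.57, -17.92, 24.88, 1.55] gap 60.1
(541.3, -18.2, 24.8, 1.5462963267948966) -> [0.1, 15.7, 0.1, -0.0]
[294.23438427 198.43822315] (np.float64(571.82906722368), np.float64(0.023996201145906358), np.float64(0.09103311820568963), 40)
229 148
```

View pics/s10.png

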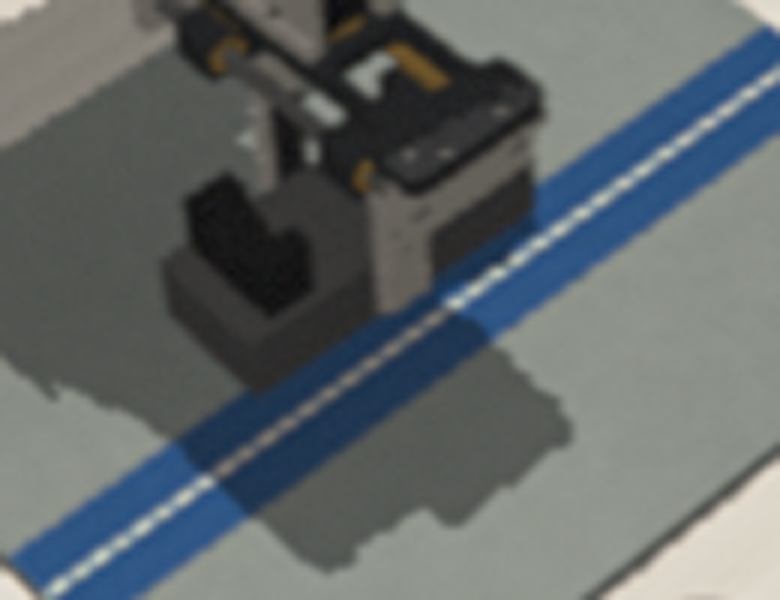

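The cradle now overlaps the dye and its far lower edge is parallel to the line. Its right corner is at crop px (263,388). Measuring that edge directly in the scene image.

```bash
cat >> h.py <<'E'
def edge_fit(c,x0,yc,ys,lo=-8,hi=12,z=10):
    """far lower edge of the cradle: grey-to-blue step in b-r along x on the plate"""
    im=c["img"].astype(np.float32); g=im[...,2]-im[...,0]; o=np.arange(lo,hi,.5); out=[]
    for y in ys:
        x=x0-.0245*(yc-y)+o; px=to_px(c,np.c_[x,np.full(len(o),y),np.full(len(o),z)]).astype(np.float32)
        v=cv2.remap(g,px[:,0],px[:,1],cv2.INTER_LINEAR).ravel(); a,b=v[:4].mean(),np.percentile(v,85)
        if b-a<12: continue
        i=np.argmax(v>(a+b)/2)
        if i==0: continue
        t=((a+b)/2-v[i-1])/(v[i]-v[i-1]); out.append((x[i-1]+t*.5,y))
    return np.array(out)
E
python3 - <<'E'
from h import *
c,cs=np.load("c10.npy",allow_pickle=True)
e=edge_fit(cs,555.6,-18,range(-96,64,4)); 
for x,y in e: print(int(y),round(x-(555.6+.0245*(y+18)),1),end=" | ")
print(to_world(cs,[272.8,212.7],10))
E
```

```text
-96 -6.0 | -92 -5.6 | -88 -1.7 | -84 -2.2 | -80 -1.8 | -76 -2.1 | -72 -1.4 | -68 -1.9 | -64 -1.5 | -60 -1.3 | -56 -1.5 | -52 -1.1 | -48 -1.2 | -44 -0.6 | -40 -1.0 | -36 -1.2 | -32 -1.0 | -28 -0.6 | -24 1.3 | -20 2.4 | -16 2.8 | -12 2.8 | -8 2.4 | -4 3.2 | 0 2.3 | 4 0.4 | 8 0.3 | 12 -0.1 | 16 0.0 | 20 0.1 | 24 -0.3 | 28 0.5 | 32 0.3 | 36 0.8 | 40 1.2 | 44 0.9 | 48 1.1 | 52 1.3 | 56 0.8 | 60 -0.8 | [[551.35127534 -84.5322957   10.        ]]
```

The edge is 16.2 mm short at mid-length and needs about 1.2° more yaw. Making the last slide.

send_rows --series '[[[0.5,0.1,1,0,-0.2],[0.5,0.1,3,0,-0.4],[0.5,0.1,5.5,0,-0.6],[0.5,0.1,8,0,-0.8],[0.5,0.1,10.5,0,-1],[0.5,0.1,13,0,-1.15],[0.5,0.1,15,0,-1.15],[0.5,0.1,16.1,0,-1.15],[0.5,0.1,16.1,0,-1.15],[0.5,0.1,16.1,0,-1.15]]]'

```text
clock: 48.85
eef_pos: [541.5, -18.2, 24.9]
eef_rot: [-3.139, -0.0, 1.566]
wrist_force: [-6.1, 0.5, 5.6]
finger_gap: 60.3
```

send_rows --series '[[[0.5,0,0,0,0],[0.5,0,0,0,0],[0.5,0,0,0,0]]]'

```text
clock: 49.15
eef_pos: [541.5, -18.2, 24.9]
eef_rot: [-3.139, -0.0, 1.566]
wrist_force: [-7.1, 0.2, 6.2]
finger_gap: 60.0
```

```bash
cat >> h.py <<'E'
def edge_report(cs,x0=571.4,yc=-17,lo=-8,hi=12,z=10):
    e=edge_fit(cs,x0,yc,list(range(-86,-30,4))+list(range(12,58,4)),lo,hi,z)
    r=e[:,0]-(571.83+.024*e[:,1]); print(np.round(r,1).tolist())
    for _ in range(2):
        b,a=np.polyfit(e[:,1]+16,r,1); k=np.abs(r-a-b*(e[:,1]+16))<1.2; e,r=e[k],r[k]
    print("edge minus line: mid %.2f slope %.4f ends L %.2f R %.2f"%(a,b,a+75*b,a-75*b),len(e))
E
python3 - <<'E'
from h import *
s=manip.read_state(); print(s["eef_pos"],s["eef_rot"],s["wrist_force"],s["finger_gap"])
cs=manip.camera("scene"); np.save("c11.npy",[cs],allow_pickle=True); edge_report(cs)
E
```

```text
[541.48468699 -18.22133965  24.86164545] [-3.13874831e+00 -1.17004296e-04  1.56560578e+00] [-7.13783591  0.16470557  6.16266087] 59.985973197851145
[3.4, 3.1, 3.6, 3.3, 3.3, 3.5, 2.8, 3.1, 3.2, 3.1, 3.3, 3.2, 2.7, 3.3, 4.2, 3.4, 2.6, 3.2, 3.2, 2.6, 4.0, 4.0, 3.9, 4.3, 3.9, 3.4]
edge minus line: mid 3.37 slope 0.0036 ends L 3.64 R 3.10 26
```

By the arm's readings the edge should be within about 0.3 mm of the line. The image step now lies on the white line itself, which biases it. Before opening I'll take off the residual push.

send_rows --series '[[[0.5,0,-0.4,0,0],[0.5,0,-0.8,0,0],[0.5,0,-1.1,0,0],[0.5,0,-1.1,0,0],[0.5,0,-1.1,0,0]]]'

```text
clock: 49.7
eef_pos: [541.4, -18.2, 25.0]
eef_rot: [-3.141, -0.0, 1.566]
wrist_force: [-1.6, 1.2, 0.7]
finger_gap: 60.1
```

Run:
```python
from h import *
s=manip.read_state(); print(s["eef_pos"],s["eef_rot"],s["wrist_force"],s["finger_gap"])
```

```text
[541.41747122 -18.22980166  24.95679062] [-3.14149942e+00 -6.52753642e-05  1.56554144e+00] [-1.56566665  1.15856199  0.65890262] 60.09693860607929
```

Unloaded. Open, lift and back away.

send_rows --series '[[[0.68,0,0,0,0],[0.74,0,0,0,0],[0.8,0,0,0,0],[0.9,0,0,0,0],[0.95,0,0,0,0],[0.95,0,0,-5,0],[0.95,0,0,-25,0],[0.95,0,0,-55,0],[0.95,0,0,-85,0],[0.95,0,0,-115,0]]]'

```text
clock: 50.7
eef_pos: [541.3, -18.3, 141.6]
eef_rot: [3.141, 0.0, 1.566]
wrist_force: [0.5, 0.6, 0.5]
finger_gap: 89.4
```

send_rows --series '[[[0.95,0,0,-20,0],[0.95,0,-20,-50,0],[0.95,0,-60,-70,0],[0.95,0,-110,-80,0],[0.95,0,-155,-80,0],[0.95,0,-185,-80,0],[0.95,0,-200,-80,0],[0.95,0,-200,-80,0],[0.95,0,-200,-80,0]]]'

```text
clock: 51.6
eef_pos: [342.0, -17.3, 220.5]
eef_rot: [3.14, 0.0, 1.565]
wrist_force: [0.4, 0.3, -0.2]
finger_gap: 89.7
```

Run:
```python
from h import *
chain()
c,cs=manip.camera("top"),manip.camera("scene"); np.save("c12.npy",[c,cs],allow_pickle=True)
edge_report(cs)
# whiteness profile across the line, beside and in front of the cradle
for nm,k in(("top",c),("scene",cs)):
    g=k["img"].astype(np.float32).mean(2); o=np.arange(-8,8.1,1)
    for lab,ys in(("free",np.r_[100:180:2,-190:-110:2]),("L",np.arange(15,52,2)),("R",np.arange(-82,-40,2)),("M",np.arange(-35,8,2))):
        px=np.array([to_px(k,np.c_[571.75+.0245*y+o,np.full(len(o),y),np.full(len(o),10)]) for y in ys]).astype(np.float32)
        print(nm,lab,cv2.remap(g,px[...,0],px[...,1],cv2.INTER_LINEAR).mean(0).round().astype(int).tolist())
x=int(to_px(cs,[[560,-18,10]])[0][0]-65); y=int(to_px(cs,[[560,-18,10]])[0][1]-50); save(cs,"s12",(x,y,130,100),6)
```

```text
t 51.6 at [342.02, -17.29, 220.55, 1.57] gap 89.7
[3.6, 3.2, 3.6, 3.4, 3.3, 3.4, 3.4, 4.0, 4.1, 4.1, 4.4, 4.4, 4.0, 3.9, 4.2, 3.3, 2.7, 3.1, 3.1, 2.9, 4.1, 4.0, 3.9, 4.4, 3.9, 3.4]
edge minus line: mid 3.68 slope -0.0003 ends L 3.66 R 3.70 26
top free [62, 64, 67, 74, 81, 89, 96, 103, 105, 102, 97, 90, 82, 74, 69, 66, 62]
top L [36, 37, 37, 37, 37, 37, 37, 38, 38, 38, 38, 39, 39, 40, 41, 42, 44]
top R [43, 44, 44, 44, 43, 43, 42, 42, 42, 41, 41, 41, 41, 42, 42, 43, 45]
top M [64, 64, 64, 64, 64, 63, 63, 62, 61, 59, 57, 54, 51, 49, 48, 47, 50]
scene free [81, 83, 87, 96, 108, 123, 138, 150, 155, 152, 141, 126, 110, 96, 87, 82, 81]
scene L [39, 39, 40, 43, 48, 54, 62, 70, 75, 77, 75, 70, 65, 59, 56, 55, 56]
scene R [40, 40, 41, 43, 48, 56, 64, 73, 78, 80, 78, 73, 66, 59, 56, 55, 57]
scene M [39, 40, 41, 43, 48, 55, 63, 71, 77, 79, 77, 72, 66, 60, 58, 58, 62]
```

View pics/s12.png

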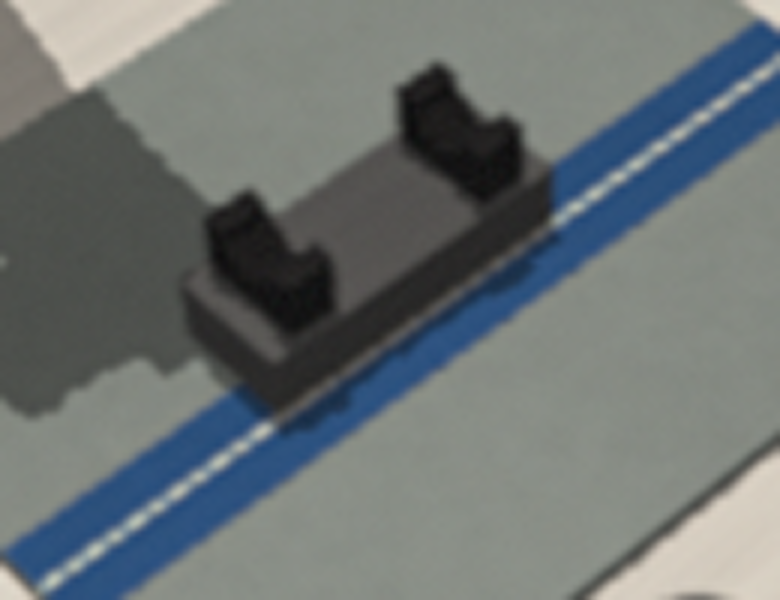

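A thin strip of the white line shows evenly along the whole far edge, from (275,410) to (550,230). Its brightness peak sits about 0.8 mm past the line's middle at left, middle and right alike, so the edge is on the line. Handing in.

Run:
```python
from h import *
a=np.load("c9.npy",allow_pickle=True)[0]["img"]; c=manip.camera("top"); b=c["img"]
for n,(x,y,w,h) in {"tape":(258,105,48,42),"jar":(332,110,36,38),"gauge":(428,146,36,62),"yellow":(172,160,60,72),"red":(172,234,62,76),"blue":(412,230,60,78)}.items():
    print(n,round(float(np.abs(a[y:y+h,x:x+w].astype(int)-b[y:y+h,x:x+w]).mean()),1))
print(manip.sign_off())
```

```text
tape 0.5
jar 0.5
gauge 0.5
yellow 0.4
red 0.9
blue 0.6
the job is handed in; nothing more can be done
None
```

The plate is cleared, the cradle is at the scribed line, and I handed the job in at about 52 s with the robot touching nothing.

- **Sorting:** All seven pieces were present: two rods, three spanners and two drivers. Each lies flat inside its own tray. I saw no knock or grip slip.
- **Cradle:** I gripped it lightly (15 N) by the base and slid it about 79 mm along the plate, turning it about 7° to square it up. The measured tool height stayed within about 0.2 mm while it was held.
- **Final position:** A thin, even strip of the white line shows along the whole far edge. The left, middle and right profiles match within about 0.3 mm. Arm readings also put the edge about 0.3 mm from the line's middle.
- **Bystanders:** Compared with the picture from before the slide, the tape, jar, gauge and all three trays are unchanged. In the pictures they also stayed put during the sorting.

**Checks that disagreed:**
- **Edge measurement:** The automatic colour-step check read about 3.5 mm past the line at the end. I set it aside because it picks up the far side of the white stripe once the edge is on the line.
- **Red tray:** Placing the first driver there gave a brief 34 N wrist reading as it touched the tray floor, below the 120 N limit. The driver ended up flat.

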